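# Set the jig pin, fit the drill plate and hold it down

### The arm

A 7-joint arm with a two-finger parallel gripper is mounted at the origin on the work surface. World frame = base frame: x ahead of the robot, y to its left, z up, the work surface at z = 0. Lengths are in m, angles in degrees, forces in N, time in s.
With the tool pointing down it reaches from about 0.4 to 0.75 m from the base axis. Payload 19.5 kg.
Tool frame: the origin (TCP) lies on the centre line of the jaws, within the pads' length; the fingertips stand 25 mm ahead of it and the grasp point (between the pads) lies 6 mm ahead of it (ctrl.tip_extent is the distance from the TCP to the fingertips, in m); z points along the fingers, y is the direction in which the jaws open and shut (so a half turn about z gives the same grasp; the last joint's range is limited). The gripper opens to 85 mm and grips with 20 to 120 N. Pads are 22 mm wide; open, the fingers measure 114 mm over their backs; the gripper's body (76 mm by 85 mm) begins 54 mm behind the grasp point. The pads swing forward as they close: fully open they stand 13 mm farther back than shut.
Start: joints at [63.1, 40.479, -1.581, 85.061, 1.261, 54.483, -4.326], TCP at [0.239, -0.523, 0.256] pointing down, gripper open.
Joint ranges: [-155.06, 155.06], [-18.47, 123.98], [-90, 86.84], [0, 140.48], [-83.41, 263.41], [0, 116], [-161.91, 161.91]. Speed limits (degrees/s): [108.29, 108.29, 147.25, 147.25, 172.46, 172.46, 172.46].

### API

Orientations are given as a 3x3 rotation matrix whose columns are the frame's x, y, z axes.
In Python, from bench import status, optics, job, ctrl gives the robot as it stands.
- The arm moves only by the shell command python3 -m crank 'ROWS'. ROWS is JSON, one flat list of numbers, 5 for each row, row after row: the shift along the world's x, y, z normalised to -1 to 1, where 1 is 20 cm, then the turn about the world's z normalised to -1 to 1, where 1 is 90 degrees, then the closure, from 0 (fully open) to 1 (shut). A call has 1 to 5 rows; each row is the pose to reach, as a shift and turn from the pose commanded when the call began; what a row does not reach only later rows make up. A row lasts 1/10 s, in which the tool goes at most 50 mm and 8.59 degrees, less where a joint would pass 70% of its speed; a pose out of reach is approached as far as the arm can. A call with a number of a shift or a turn outside -1 to 1 is refused whole. A call with a gripper value outside its range is refused whole. The fingers move at their own pace and stop on an object; the grip force is fixed at half the most. Time passes only in rows, so rows that repeat a pose let the fingers close. It gives the time, the measured TCP pose, the force and the opening at its end, in the units of the state.
- status.sense(): the state, without advancing time (a new reading comes with each control period).
- optics.camera(name): name is "scene" or "top" or "wrist"; returns a dict with "pixels" (480x640x3 uint8, red, green, blue), "range_z" (480x640 float32, m along the optical axis (not along the pixel's ray), 0 where there is no reading), "camera_matrix" (3x3 intrinsics, pixels), "k1" (the pictures are not rectified: a ray, as slopes to the right and down, at radius r is drawn at 1 + k1 r^2 times it, then the intrinsics apply), "pose" (4x4, takes a point from camera to world coordinates). Camera axes: x right, y up, looking along -z (the intrinsics and any distortion apply to the point x, -y, -z); pixel columns grow to the right and rows downward; lengths in m; the calibration is good to about 2 mm. A picture is of the moment at which its call begins.
- job.close_job(): hands the job in, once; it reports no verdict.
Trained networks look in the newest picture that a camera, given by its name, has taken for a name from the list of things; names that differ only in an ending like _2 or _b are one class to them, and where a whole thing is asked for, a point or a joint stands for the part that bears it (a point fixed in the world has none). Each returns a list of dicts, best first, with "confidence" (0 to 1); they miss things now and then, are a little off and sometimes report something else, mostly with a low value. They report only what shows in the picture. A call takes as long as a camera call. They do not tell look-alikes from the thing itself.
- optics.search_frame(camera, label): "xyz" ([x, y, z] in m, in world coordinates, good to about 4 mm: the middle of the surface that is visible of it).
- optics.regions_of(camera, label): "pixels" (480x640 bool, what is visible of it).
The state is a dict: "clock": time; "joints": joint angles; "qvel": joint speeds; "effort": joint torques, N m; "ee_pos": TCP position; "orientation": TCP orientation; "contact_force": force on the tool from outside, world axes, zero at the start; "moment": the same for the moment, N m; "width": finger opening in m.
Only numpy, scipy, OpenCV 4.12 (cv2) and the standard library are available. Lean on these libraries where they do the work, as an engineer would, in place of code of your own. Each camera call takes 0.05 s, during which the arm holds its last target.

### The job

Turn the black knob of the green drill jig until the orange pointer lines up with the red index tab, and let go of the knob. Then pick up the drill plate by its blue handle, slide it over the jig's brass locating pin, square with the jig, until it drops on, and press it down until the sprung bed is fully home. Finish while still holding the plate pressed down with the pointer still on the tab, and leave the jar, can, carton and screwdriver where they are.

Things in the scene. Friction and masses are not known exactly. Their poses are not given: they have to be found in the camera images.
- jig: Green drill jig, fixed to the bench. Origin on the bench under the middle of its bed; x along the pin's travel (knob end is -x, nearest the robot), z up. Base slab 20 mm high, x -140 to +75, y -60 to +105 mm. Upright brass pin near the origin, knob axis at x -108, y 0 mm, white scale with pointer and red tab on the +y side
- knob_grip (a point): Point on the knob's vertical axis, inside its black bar grip, 71 mm above the bench. The bar is 44 mm long along this frame's x, 14 mm wide along its y, from 55 to 79 mm above the bench, over a disc of 46 mm diameter; the frame turns with the knob (its x is along the jig's x at knob angle 0). Grip the bar across its width from above
- knob (a joint): Knob angle in rad, positive anticlockwise seen from above, range -1.6 to 1.6. Through rack and pinion the pin and the pointer move together by 10 mm along the jig's +x per rad. It is stiff (about 0.2 N m) and stays where it is left; a sideways push of more than about 20 N on the pin can shift it
- pin_tip (a point): Centre of the flat top of the upright brass locating pin: 14 mm diameter, its uppermost 4 mm tapering to 8 mm diameter; the top is 57 mm above the bench, 13 mm above the resting bed. It moves with the knob along the jig's x
- pointer_tip (a point): Free end of the orange pointer, a needle 3 mm wide that lies over the white scale beside the bed, pointing to the jig's +y, 26 mm above the bench. It has the same x in the jig's frame as the pin
- index_tab: Red index tab set on the scale, just beyond the pointer's end: a 3 mm wide red line pointing at the pointer with a 14 mm wide block behind it. Fixed. Origin at the middle of the red line in jig x; its axes are parallel to the jig's. The pointer is on the mark when its tip has x = 0 in this frame
- cover: Loose drill plate, 0.3 to 0.5 kg, flat on the bench at the start: aluminium 110 x 80 x 10 mm (x, y, z), four brass bushings; on its middle a blue handle block 50 mm long (x), 32 mm wide (y), up to 45 mm above the underside. Origin: centre of the underside, z up. There a blind bore, 16 mm diameter, not seen from above, runs 22 mm up into plate and handle; it takes the pin
- bed (a joint): How far the sprung bed is pressed down, m: 0 at rest, 0.006 fully home on its stop. It starts to yield at about 5.5 N and is home at about 15 N, the plate's own weight (3 to 5 N) included; that weight alone does not move it, and it springs up again when released
- carton: Cardboard box 90 x 120 x 70 mm, leave alone; origin at the centre of its underside
- jar: Closed glass jar, 80 mm diameter, 120 mm tall, leave alone; origin at the centre of its underside
- can: Red can, 64 mm diameter, 110 mm tall, leave alone; origin at the centre of its underside
- screwdriver: Red-handled screwdriver lying on the bench, about along the robot's y; leave alone
- bed_top (a point): Centre of the top plane of the jig's sprung bed, 44 mm above the bench at rest. The bed is a steel U: two bars 120 mm long along jig x, 20 mm wide, centred at y -30 and +30 mm, joined by a crossbar at x +60 mm; the pin stands between the bars
Things that resemble listed ones, but are neither listed nor needed, are in the scene too. Of the things shaped like the cover, the aluminium one is meant.

How it is judged (in metres and radians):
On the way, in this order (a step that is already met when the one before it is completed fails the run):
1. the pointer is within 2 mm of the red index tab's line and the knob has been let go (x of pointer_tip in the frame of index_tab between -0.002 and 0.002 m and contact force between the fingers and jig below 0.3 N), for 0.3 s.
2. the drill plate has dropped over the pin, at least 6 mm deep (horizontal distance between cover and pin_tip below 0.003 m and z of pin_tip in the frame of cover above 0.006 m).
At the end, for the whole second after the job is handed in: Fingers still hold the plate over the pin (within 3 mm of its axis, pin at least 16.5 mm up the bore), level within 0.07 rad, square with the jig within 0.15 rad (either way round); bed pressed at least 5 of 6 mm; pointer within 2.5 mm of the red line (horizontal distance between cover and pin_tip below 0.003 m and z of pin_tip in the frame of cover above 0.0165 m and value of joint bed above 0.005 m and contact force between cover and jig above 8 N and contact force between the fingers and cover above 5 N and angle between cover's own z axis and vertical below 0.07 rad and angle between the x axis of cover and the x axis of jig, either way round below 0.15 rad and x of pointer_tip in the frame of index_tab between -0.0025 and 0.0025 m and linear speed of cover below 0.02 m/s); the arm keeps its last pose, push and grip.
It fails at once if a bystander (carton, jar, can or screwdriver) was moved by more than 25 mm (distance of any of carton, jar, can, screwdriver from where it was at the start of the episode above 0.025 m).
It also fails if it takes over 67 s, if anything falls off the work surface, if the arm or the gripper's body presses on something with over 40 N, if the wrist force passes 120 N, or if a joint passes its speed limit or range.

## Working session

There is one attempt and no reset: what is moved stays moved. The work goes in short steps, Python scripts to look and compute and a shell command to move; the robot and the scene stay as the last step left them, time stands still between calls to the robot, and variables do not carry over. Pictures are saved under pics/ and viewed, and the job is handed in when it is done.

```bash
ls; mkdir -p pics
cat > h.py <<'E'
import numpy as np, cv2
from bench import status, optics, job, ctrl
def snap(cam,fn):
    c=optics.camera(cam); cv2.imwrite('pics/'+fn,c['pixels'][:,:,::-1]); return c
def ray(c,u,v):
    K=c['camera_matrix'];k=c['k1']
    xd=(u-K[0,2])/K[0,0]; yd=(v-K[1,2])/K[1,1]
    rd=np.hypot(xd,yd); r=rd
    for _ in range(30): r=rd/(1+k*r*r)
    s=r/rd if rd>0 else 1
    P=np.array(c['pose']); d=P[:3,:3]@np.array([xd*s,-yd*s,-1]); return P[:3,3],d
def atz(c,u,v,z):
    o,d=ray(c,u,v); return o+d*(z-o[2])/d[2]
def depth(c,u,v):
    o,d=ray(c,u,v); return o+d*c['range_z'][int(round(v)),int(round(u))]
def proj(c,p):
    P=np.array(c['pose']);q=P[:3,:3].T@(np.array(p)-P[:3,3]);x=q[0]/-q[2];y=-q[1]/-q[2]
    s=1+c['k1']*(x*x+y*y);K=c['camera_matrix'];return np.array([K[0,0]*x*s+K[0,2],K[1,1]*y*s+K[1,2]])
E
python3 - <<'E'
from h import *
print(status.sense()['clock'], status.sense()['width'],ctrl.tip_extent)
for n in ['scene','top','wrist']:
    c=snap(n,n+'0.png'); print(n,np.round(c['pose'],3).tolist(),c['camera_matrix'].tolist(),c['k1'])
    if n=='wrist': continue
    for l in ['jig','knob_grip','pin_tip','pointer_tip','index_tab','cover','carton','jar','can','screwdriver','bed_top']:
        r=optics.search_frame(n,l); print(l,[(np.round(x['xyz'],3).tolist(),round(x['confidence'],2)) for x in r])
print(status.sense()['clock'])
E
```

```text
pics
0.0 0.08505906101963136 0.025
scene [[-0.788, -0.404, 0.465, 1.049], [0.616, -0.53, 0.583, 0.508], [0.011, 0.746, 0.666, 0.783], [0.0, 0.0, 0.0, 1.0]] [[553.228047944631, 0.0, 319.20190944337793], [0.0, 553.228047944631, 246.29734620648063], [0.0, 0.0, 1.0]] 0.05451068592562177
jig [([0.564, 0.135, 0.021], 0.56)]
knob_grip [([0.486, 0.085, 0.063], 0.62)]
pin_tip [([0.572, 0.113, 0.031], 0.98), ([0.6, 0.129, 0.045], 0.33)]
pointer_tip [([0.572, 0.116, 0.03], 0.56)]
index_tab [([0.559, 0.206, 0.035], 0.56)]
cover [([0.312, -0.251, 0.007], 0.92), ([0.469, -0.163, 0.009], 0.77), ([0.598, -0.533, 0.01], 0.71)]
carton [([0.693, -0.318, 0.068], 0.92)]
jar [([0.791, 0.031, 0.096], 0.94), ([0.598, 0.131, 0.046], 0.61), ([0.486, 0.084, 0.065], 0.38)]
can [([0.476, -0.415, 0.069], 0.56)]
screwdriver [([0.687, -0.153, 0.019], 0.82)]
bed_top [([0.596, 0.124, 0.042], 0.87)]
top [[-0.049, 0.977, -0.207, 0.263], [-0.999, -0.049, 0.007, -0.126], [-0.004, 0.207, 0.978, 1.397], [0.0, 0.0, 0.0, 1.0]] [[562.7556436850894, 0.0, 316.9473808497686], [0.0, 562.7556436850894, 243.07036990544853], [0.0, 0.0, 1.0]] -0.07831339593154987
jig [([0.539, 0.12, 0.02], 0.89)]
knob_grip [([0.478, 0.077, 0.058], 0.73)]
pin_tip [([0.557, 0.112, 0.029], 0.76)]
pointer_tip [([0.566, 0.11, 0.03], 0.83), ([0.48, 0.073, 0.06], 0.28)]
index_tab []
cover [([0.304, -0.264, 0.009], 0.9), ([0.76, -0.001, 0.119], 0.7), ([0.581, -0.539, 0.007], 0.67), ([0.453, -0.175, 0.008], 0.63)]
carton [([0.675, -0.356, 0.071], 0.67)]
jar [([0.761, 0.002, 0.121], 0.68)]
can [([0.457, -0.428, 0.112], 0.65), ([0.539, 0.118, 0.027], 0.24)]
screwdriver [([0.68, -0.17, 0.019], 0.79)]
bed_top [([0.582, 0.124, 0.042], 0.84)]
wrist [[0.415, 0.87, 0.268, 0.307], [-0.91, 0.396, 0.122, -0.493], [0.0, -0.294, 0.956, 0.375], [0.0, 0.0, 0.0, 1.0]] [[418.49940152212486, 0.0, 317.3114338141864], [0.0, 418.49940152212486, 236.9845164314437], [0.0, 0.0, 1.0]] -0.06660122901732585
1.25
```

View pics/scene0.png

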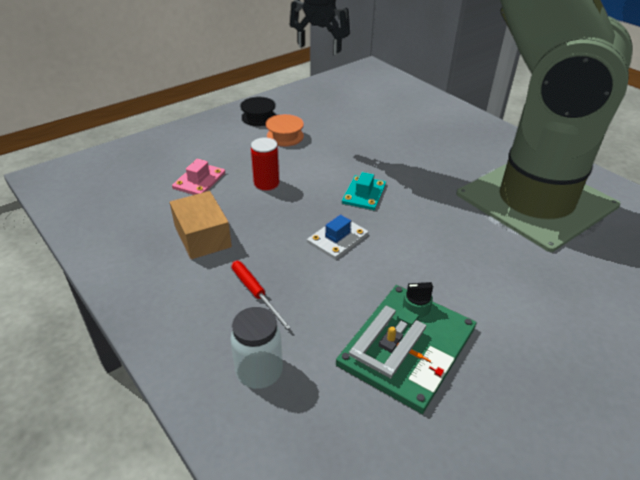

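View pics/top0.png

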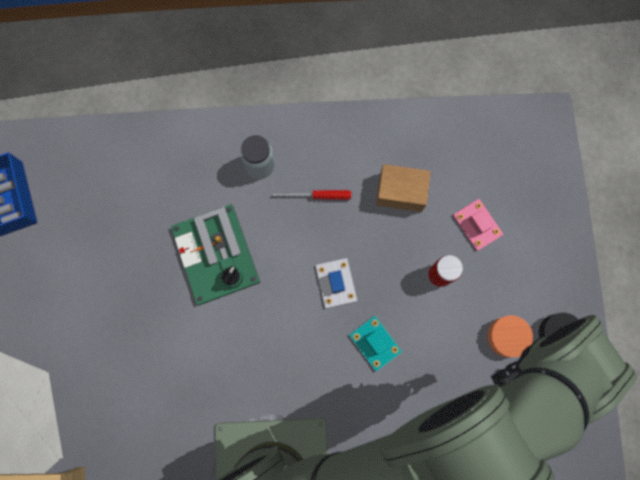

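View pics/wrist0.png

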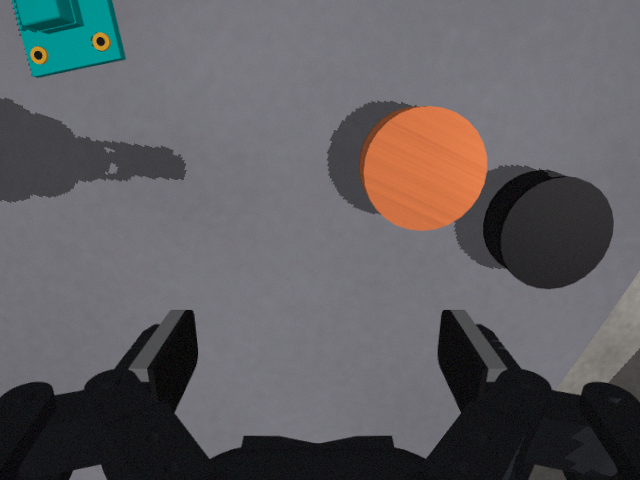

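Run:
```python
from h import *
s=status.sense();print(np.round(s['orientation'],3).tolist(),np.round(s['ee_pos'],4))
c=optics.camera('top')
for l in ['jig','cover']:
  for r in optics.regions_of('top',l):
    m=r['pixels'].astype(np.uint8)
    cn,_=cv2.findContours(m,cv2.RETR_EXTERNAL,cv2.CHAIN_APPROX_NONE)
    k=max(cn,key=cv2.contourArea); rc=cv2.minAreaRect(k); b=cv2.boxPoints(rc)
    W=np.array([atz(c,u,v,0.02 if l=='jig' else .01) for u,v in b]); print(l,round(r['confidence'],2),np.round(W[:,:2],3).tolist())
```

```text
[[0.91, 0.415, -0.0], [0.415, -0.91, 0.0], [0.0, -0.0, -1.0]] [ 0.2386 -0.5231  0.2563]
jig 0.64 [[0.618, 0.237], [0.669, 0.074], [0.461, 0.008], [0.413, 0.167]]
cover 0.94 [[0.501, -0.127], [0.515, -0.209], [0.404, -0.226], [0.39, -0.145]]
cover 0.77 [[0.326, -0.2], [0.371, -0.268], [0.278, -0.329], [0.234, -0.261]]
cover 0.65 [[0.611, -0.481], [0.657, -0.557], [0.556, -0.611], [0.511, -0.536]]
```

Run:
```python
import cv2
a=cv2.imread('pics/scene0.png')[270:420,320:500];cv2.imwrite('pics/sc_crop.png',cv2.resize(a,None,fx=4,fy=4,interpolation=cv2.INTER_CUBIC))
a=cv2.imread('pics/top0.png')[195:315,160:370];cv2.imwrite('pics/tp_crop.png',cv2.resize(a,None,fx=3.8,fy=3.8,interpolation=cv2.INTER_CUBIC))
```

```text
(no output)
```

View pics/sc_crop.png

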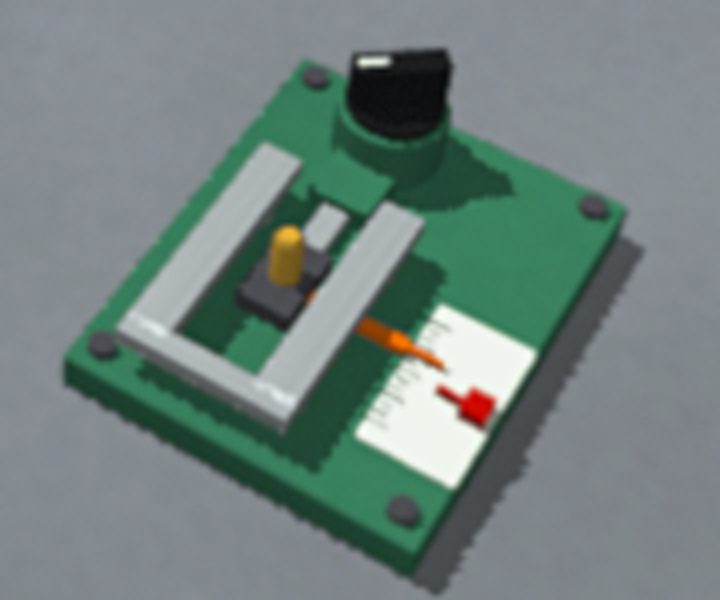

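View pics/tp_crop.png

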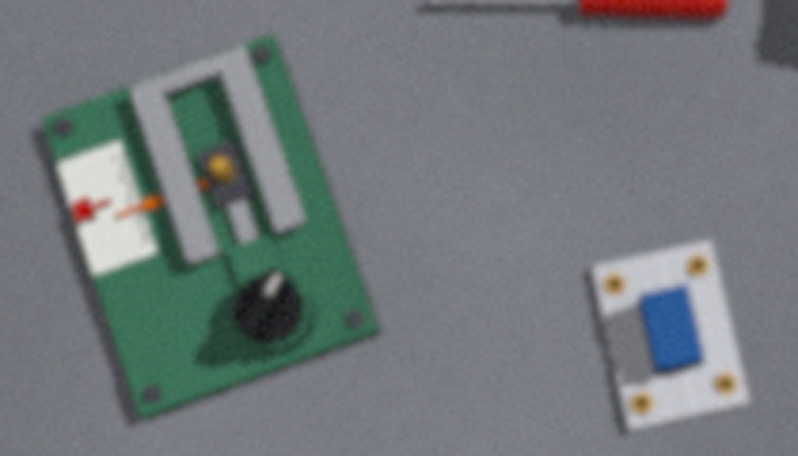

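```bash
python3 -m crank '[0.55,1,0,-0.22,0, 0.55,1,0,-0.22,0, 0.55,1,0,-0.22,0, 0.55,1,0,-0.22,0, 0.55,1,0,-0.22,0]'; python3 -m crank '[0.5,1,0,-0.22,0, 0.5,1,0,-0.22,0, 0.5,1,0,-0.22,0, 0.5,1,0,-0.22,0, 0.5,1,0,-0.22,0]'; python3 -m crank '[0.12,1,0,-0.22,0, 0.12,1,0,-0.22,0, 0.12,1,0,-0.22,0, 0.12,1,0,-0.22,0, 0.12,1,0,-0.22,0]'
python3 - <<'E'
from h import *
c=snap('wrist','w1.png');print(status.sense()['clock'],status.sense()['joints'],np.round(status.sense()['ee_pos'],4))
for l in ['jig','knob_grip','pin_tip','pointer_tip','index_tab','bed_top']:
    r=optics.search_frame('wrist',l); print(l,[(np.round(x['xyz'],3).tolist(),round(x['confidence'],2)) for x in r])
E
```

```text
clock: 1.9
ee_pos: [0.3502, -0.3199, 0.2564]
orientation: [[0.996, 0.085, 0.001], [0.085, -0.996, 0.001], [0.001, -0.001, -1.0]]
contact_force: [0.8, -0.8, 0.4]
width: 0.0856
clock: 2.4
ee_pos: [0.4498, -0.1196, 0.2563]
orientation: [[0.966, -0.257, 0.0], [-0.257, -0.966, 0.001], [0.0, -0.001, -1.0]]
contact_force: [0.4, -1.2, 0.6]
width: 0.0853
clock: 2.9
ee_pos: [0.4725, 0.0826, 0.2559]
orientation: [[0.824, -0.566, -0.0], [-0.566, -0.824, 0.002], [-0.001, -0.001, -1.0]]
contact_force: [0.1, -1.5, -0.0]
width: 0.0853
2.95 [ -27.2610132    34.66875834   24.15656536  104.80419902  -19.44555263
   44.63333165 -117.46352361] [0.4725 0.081  0.2559]
jig [([0.549, 0.119, 0.018], 0.95), ([0.59, 0.12, 0.042], 0.57)]
knob_grip [([0.475, 0.075, 0.059], 0.67)]
pin_tip [([0.567, 0.11, 0.03], 0.86)]
pointer_tip [([0.564, 0.108, 0.031], 0.61)]
index_tab [([0.556, 0.2, 0.028], 0.55)]
bed_top [([0.59, 0.118, 0.044], 0.95)]
```

View pics/w1.png

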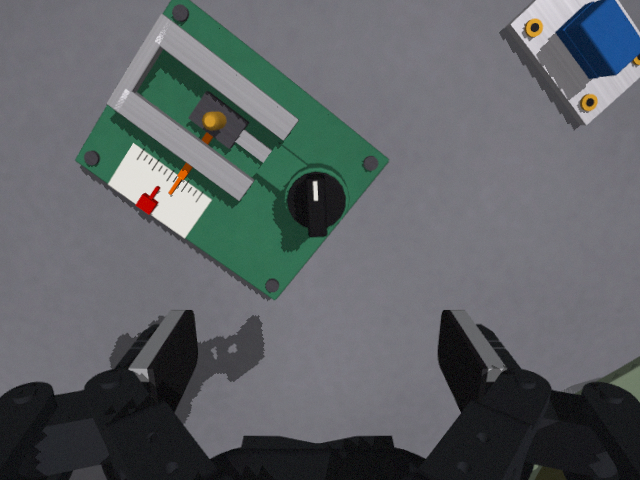

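Run:
```python
from h import *
a=cv2.imread('pics/w1.png')
x=cv2.resize(a[120:240,90:210],None,fx=5,fy=5,interpolation=cv2.INTER_CUBIC)
y=cv2.resize(a[150:270,265:385],None,fx=5,fy=5,interpolation=cv2.INTER_CUBIC)
cv2.imwrite('pics/w1a.png',np.hstack([cv2.resize(x,(400,400)),cv2.resize(y,(400,400))]))
c=optics.camera('wrist')
for u,v in [(315,182),(317,235),(300,205),(213,120),(330,205),(317,210),(350,180),(20,300)]:
    print(u,v,np.round(depth(c,u,v),4))
# knob bar top: depth points with z>.07
H,W=480,640
pts=[]
for v in range(160,260):
  for u in range(265,385):
    p=depth(c,u,v)
    if p[2]>.072 and p[2]<.09: pts.append([*p,u,v])
p=np.array(pts);print(len(p),p[:,:3].mean(0),p[:,3:].mean(0))
rc=cv2.minAreaRect((p[:,:2]*1000).astype(np.float32));print(rc, cv2.boxPoints(rc))
q=p[:,:2]-p[:,:2].mean(0);w,V=np.linalg.eigh(q.T@q);print(np.degrees(np.arctan2(V[1,1],V[0,1])))
# green slab fit
g=cv2.cvtColor(c['pixels'],cv2.COLOR_RGB2HSV)
m=((g[...,0]>60)&(g[...,0]<90)&(g[...,1]>100)).astype(np.uint8)
m[300:]=0
cn,_=cv2.findContours(m,cv2.RETR_EXTERNAL,cv2.CHAIN_APPROX_NONE);k=max(cn,key=cv2.contourArea)
h=cv2.convexHull(k)[:,0]
Wp=np.array([atz(c,u,v,.02)[:2] for u,v in h])*1000
print(cv2.minAreaRect(Wp.astype(np.float32)),cv2.boxPoints(cv2.minAreaRect(Wp.astype(np.float32))))
s=status.sense();print(s['ee_pos'],np.degrees(np.arctan2(s['orientation'][1][0],s['orientation'][0][0])))
```

```text
315 182 [0.4927 0.0628 0.0683]
317 235 [0.4611 0.0831 0.0792]
300 205 [0.4868 0.0801 0.0799]
213 120 [0.5747 0.103  0.0376]
330 205 [0.4698 0.0647 0.0574]
317 210 [0.4764 0.0724 0.0782]
350 180 [0.4708 0.0421 0.0218]
20 300 [5.591e-01 3.852e-01 2.000e-04]
1123 [0.47923534 0.07835746 0.07966941] [307.99109528 211.77827248]
((478.3851623535156, 79.02838134765625), (14.032902717590332, 43.04319763183594), 58.367000579833984) [[456.38116   84.341965]
 [493.02924   61.76683 ]
 [500.38916   73.7148  ]
 [463.7411    96.28993 ]]
148.42502679870893
((543.1036376953125, 123.5388412475586), (213.51963806152344, 164.1976776123047), 17.75472640991211) [[416.39325  169.1717  ]
 [466.46417   12.794674]
 [669.814     77.905975]
 [619.7431   234.283   ]]
[0.4725887  0.07574441 0.25640067] -34.99475196374113
```

View pics/w1a.png

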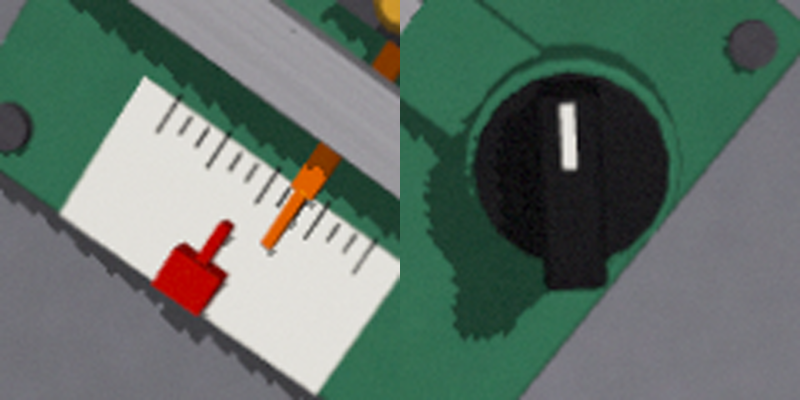

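```bash
cat >> h.py <<'E'
def unproj_mask(c,m,z):
    v,u=np.nonzero(m); return np.array([atz(c,a,b,z)[:2] for a,b in zip(u,v)])
def R2(t): t=np.radians(t); return np.array([[np.cos(t),-np.sin(t)],[np.sin(t),np.cos(t)]])
def hsv(c): return cv2.cvtColor(c['pixels'],cv2.COLOR_RGB2HSV).astype(int)
def gap(c,th=17.75,z=.026,org=(.5824,.1120)):
    g=hsv(c); o=(g[...,0]>=8)&(g[...,0]<=17)&(g[...,1]>200)&(g[...,2]>150); r=((g[...,0]<=4)|(g[...,0]>=176))&(g[...,1]>200)&(g[...,2]>100)
    out={}
    for n,m in (('o',o),('r',r)):
        p=unproj_mask(c,m,z)
        q=(p-np.array(org))@R2(th)*1000
        q=q[(abs(q[:,0])<40)&(q[:,1]>40)&(q[:,1]<110)]
        out[n]=q
    return out
E
python3 - <<'E'
from h import *
s=status.sense();print(s['ee_pos'],s['clock'])
c=optics.camera('wrist')
s=status.sense();print(s['ee_pos'],s['clock'])
d=gap(c)
for n in 'or':
  q=d[n]; print(n,len(q))
  for a in range(44,110,3):
    t=q[(q[:,1]>=a)&(q[:,1]<a+3)]
    if len(t): print(a,len(t),np.round([t[:,0].min(),t[:,0].mean(),t[:,0].max()],1))
for n in ['wrist','scene','top']:
  c=optics.camera(n)
  pts=[]
  u0,v0=proj(c,(.478,.079,.075))
  v,u=np.mgrid[int(v0)-60:int(v0)+60,int(u0)-60:int(u0)+60].reshape(2,-1)
  P=np.array([depth(c,a,b) for a,b in zip(u,v)]); P=P[(P[:,2]>.073)&(P[:,2]<.086)]
  rc=cv2.minAreaRect((P[:,:2]*1000).astype(np.float32));print(n,len(P),rc,P.mean(0))
E
```

```text
[0.4725887  0.07574441 0.25640067] 3.3
[0.47257773 0.07594579 0.25638625] 3.35
o 114
50 4 [-11.7 -10.8  -9.9]
53 23 [-12.8 -10.1  -7.1]
56 25 [-12.8  -9.9  -7.1]
59 14 [-12.1 -10.1  -8. ]
62 11 [-11.2 -10.   -8.9]
65 9 [-11.1 -10.   -8.8]
68 11 [-11.1 -10.   -8.8]
71 9 [-11.3 -10.1  -9. ]
74 8 [-11.1 -10.1  -9. ]
r 296
77 9 [-0.2  1.   2.3]
80 11 [-0.2  1.1  2.4]
83 12 [-0.4  0.9  2.4]
86 11 [-0.3  1.1  2.5]
89 46 [-5.6  1.   7.9]
92 53 [-5.6  1.2  8.1]
95 53 [-5.5  1.4  8.2]
98 54 [-5.5  1.4  8.3]
101 47 [-5.2  1.6  8.4]
wrist 1125 ((478.1363220214844, 79.1615219116211), (14.020331382751465, 43.65327072143555), 58.3940544128418) [0.47904425 0.07851319 0.07971507]
scene 188 ((478.3498229980469, 81.57769775390625), (17.254247665405273, 44.011329650878906), 58.09869384765625) [0.47986874 0.08294638 0.07811252]
top 39 ((469.6712646484375, 81.91815948486328), (12.76068115234375, 24.667661666870117), 56.74520492553711) [0.46660411 0.0832406  0.07875947]
```

```bash
python3 -m crank '[0.028,0.018,-0.6,0.038,0.3, 0.028,0.018,-0.6,0.038,0.3, 0.028,0.018,-0.6,0.038,0.3, 0.028,0.018,-0.7,0.038,0.3, 0.028,0.018,-0.7,0.038,0.3]'
python3 - <<'E'
from h import *
s=status.sense();print(s['ee_pos'],s['clock'],s['width'],np.degrees(np.arctan2(s['orientation'][1][0],s['orientation'][0][0])))
c=snap('wrist','w2.png')
u0,v0=proj(c,(.478,.079,.075));print(u0,v0)
v,u=np.mgrid[max(0,int(v0)-150):min(480,int(v0)+150),int(u0)-150:int(u0)+150].reshape(2,-1)
P=np.array([depth(c,a,b) for a,b in zip(u,v)]); P=P[(P[:,2]>.073)&(P[:,2]<.083)&(np.hypot(P[:,0]-.478,P[:,1]-.079)<.03)]
rc=cv2.minAreaRect((P[:,:2]*1000).astype(np.float32));print(len(P),rc,P.mean(0))
E
```

```text
clock: 4.0
ee_pos: [0.4774, 0.08, 0.1146]
orientation: [[0.853, -0.522, -0.003], [-0.522, -0.853, -0.001], [-0.002, 0.002, -1.0]]
contact_force: [-0.1, -0.2, -0.1]
width: 0.0596
[0.47740333 0.08004213 0.1145631 ] 4.0 0.059567555271130716 -31.498550808742728
317.19590698274214 296.415837596669
3511 ((478.53411865234375, 79.20271301269531), (14.096141815185547, 44.42528533935547), 58.442543029785156) [0.48032972 0.07811519 0.07967448]
```

View pics/w2.png

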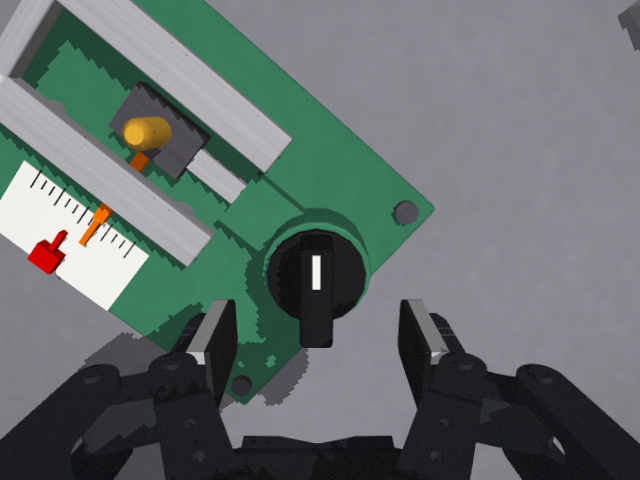

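```bash
python3 -m crank '[0.004,-0.004,-0.16,0,0.3, 0.004,-0.004,-0.16,0,0.3, 0.004,-0.004,-0.16,0,1, 0.004,-0.004,-0.16,0,1, 0.004,-0.004,-0.16,0,1]'; python3 -m crank '[0,0,0,0,1, 0,0,0,0,1,0,0,0,0,1]'
```

```text
clock: 4.55
ee_pos: [0.4793, 0.0798, 0.0854]
orientation: [[0.853, -0.522, 0.002], [-0.522, -0.853, 0.0], [0.001, -0.001, -1.0]]
contact_force: [-0.6, 0.3, 0.6]
width: 0.0164
clock: 4.85
ee_pos: [0.4792, 0.0796, 0.0855]
orientation: [[0.853, -0.522, 0.001], [-0.522, -0.853, 0.0], [0.001, -0.001, -1.0]]
contact_force: [-3.7, -1.0, 16.6]
width: 0.0127
```

```bash
python3 -m crank '[0,0,0.01,0.09,1, 0,0,0.01,0.18,1, 0,0,0.01,0.27,1, 0,0,0.01,0.36,1, 0,0,0.01,0.44,1]';python3 -m crank '[0,0,0,0.09,1, 0,0,0,0.18,1, 0,0,0,0.266,1, 0,0,0,0.266,1, 0,0,0,0.266,1]'
python3 - <<'E'
from h import *
s=status.sense();print(s['ee_pos'],s['moment'],s['width'],np.degrees(np.arctan2(s['orientation'][1][0],s['orientation'][0][0])))
c=snap('wrist','w3.png'); d=gap(c)
for n in 'or':
  q=d[n]; print(n,len(q))
  for a in range(62,92,3):
    t=q[(q[:,1]>=a)&(q[:,1]<a+3)]
    if len(t): print(a,len(t),np.round([t[:,0].min(),t[:,0].mean(),t[:,0].max()],1))
E
```

```text
clock: 5.35
ee_pos: [0.4793, 0.0804, 0.0859]
orientation: [[0.989, 0.148, 0.001], [0.148, -0.989, 0.001], [0.001, -0.001, -1.0]]
contact_force: [6.5, 6.4, -31.9]
width: 0.0126
clock: 5.85
ee_pos: [0.4791, 0.0809, 0.0859]
orientation: [[0.846, 0.533, 0.0], [0.533, -0.846, 0.001], [0.001, -0.001, -1.0]]
contact_force: [4.6, 10.1, -30.5]
width: 0.0122
[0.47912881 0.08086296 0.085887  ] [ 2.08358254 -1.07614843  0.17865323] 0.012223357953341391 32.178606468897605Traceback (most recent call last):
  File "<stdin>", line 3, in <module>
  File "h.py", line 28, in gap
    q=(p-np.array(org))@R2(th)*1000
       ~^~~~~~~~~~~~~~
ValueError: operands could not be broadcast together with shapes (0,) (2,)
```

View pics/w3.png

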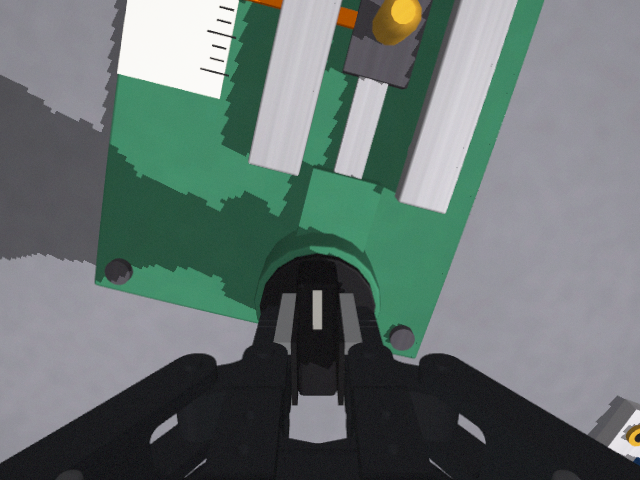

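```bash
python3 -m crank '[0,0,-0.006,0,0.4, 0,0,-0.006,0,0.4, 0,0,-0.006,0,0.3, 0,0,0.24,0,0.3, 0,0,0.5,0,0.2]';python3 -m crank '[0,0,0.25,0,0, 0,0,0.3,0,0, 0,0,0.3,0,0]'
cat >> h.py <<'E'
def gapp(c,z=.026):
    d=gap(c,z=z)
    a=d['o'];a=a[(a[:,1]>60)&(a[:,1]<77)]; b=d['r'];b=b[(b[:,1]>76)&(b[:,1]<89)]
    print('pointer',len(a),a[:,0].mean(),(a[:,0].min()+a[:,0].max())/2,'tab',len(b),b[:,0].mean(),(b[:,0].min()+b[:,0].max())/2,'diff',a[:,0].mean()-b[:,0].mean())
E
python3 - <<'E'
from h import *
s=status.sense();print(s['ee_pos'],s['clock'])
c=snap('wrist','w4.png'); gapp(c)
c=snap('scene','s4.png'); gapp(c)
E
```

```text
clock: 6.4
ee_pos: [0.4782, 0.0794, 0.1851]
orientation: [[0.847, 0.531, -0.003], [0.531, -0.847, -0.001], [-0.003, -0.001, -1.0]]
contact_force: [1.8, -0.2, 0.6]
width: 0.068
clock: 6.7
ee_pos: [0.4794, 0.0796, 0.2461]
orientation: [[0.848, 0.531, 0.003], [0.531, -0.848, 0.001], [0.003, 0.001, -1.0]]
contact_force: [0.2, 0.3, -0.1]
width: 0.0855
[0.47940787 0.07956236 0.24613956] 6.7
pointer 87 1.1865887877937893 1.3406852089007781 tab 49 1.1334297534363105 1.1699083613362646 diff 0.05315903435747882
pointer 9 2.6265450599226274 2.6105789150974346 tab 2 2.9377738253395114 2.9377738253395114 diff -0.31122876541688393
```

View pics/w4.png

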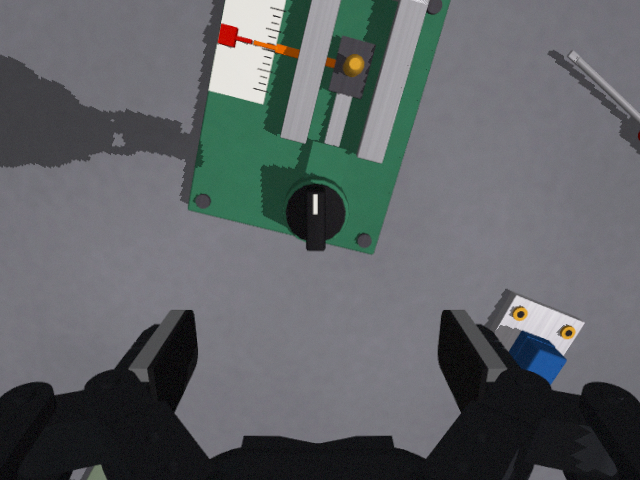

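```bash
python3 -m crank '[0.52,0.164,0,-0.159,0, 0.52,0.164,0,-0.159,0, 0.52,0.164,0,-0.159,0, 0.52,0.164,-0.2,-0.159,0, 0.52,0.164,-0.2,-0.159,0]';python3 -m crank '[0,0,0,0,0, 0,0,0,0,0]'
python3 - <<'E'
from h import *
s=status.sense();print(s['ee_pos'],s['clock'],np.degrees(np.arctan2(s['orientation'][1][0],s['orientation'][0][0])))
c=snap('wrist','w5.png'); gapp(c)
u0,v0=proj(c,(.5835,.1124,.057));print(u0,v0)
a=c['pixels'][int(v0)-40:int(v0)+40,int(u0)-60:int(u0)+60,::-1];cv2.imwrite('pics/w5a.png',cv2.resize(a,None,fx=6,fy=6,interpolation=cv2.INTER_CUBIC))
v,u=np.mgrid[int(v0)-40:int(v0)+40,int(u0)-60:int(u0)+60].reshape(2,-1)
P=np.array([depth(c,a,b) for a,b in zip(u,v)]);k=(np.hypot(P[:,0]-.5835,P[:,1]-.1124)<.012)&(P[:,2]>.054);print(k.sum(),P[k].mean(0),P[k].min(0),P[k].max(0),u[k].mean(),v[k].mean())
g=hsv(c);m=((g[...,0]>60)&(g[...,0]<90)&(g[...,1]>100)).astype(np.uint8)
cn,_=cv2.findContours(m,cv2.RETR_EXTERNAL,cv2.CHAIN_APPROX_NONE);k=max(cn,key=cv2.contourArea)
h=cv2.convexHull(k)[:,0]
Wp=np.array([atz(c,u,v,.02)[:2] for u,v in h])*1000
print(cv2.minAreaRect(Wp.astype(np.float32)))
E
```

```text
clock: 7.3
ee_pos: [0.5809, 0.1121, 0.1993]
orientation: [[0.952, 0.305, -0.008], [0.305, -0.952, -0.002], [-0.008, -0.001, -1.0]]
contact_force: [-1.1, -0.4, -0.2]
width: 0.0852
clock: 7.5
ee_pos: [0.5832, 0.1123, 0.2054]
orientation: [[0.952, 0.305, 0.001], [0.305, -0.952, 0.0], [0.001, 0.0, -1.0]]
contact_force: [0.5, -0.2, 0.8]
width: 0.0856
[0.58315481 0.11232399 0.2053625 ] 7.5 17.750679066170026
pointer 37 1.5828664391884222 1.51161908069703 tab 41 1.251398699722612 1.5535332184525246 diff 0.3314677394658101
316.0607744056314 226.22318326825155
304 [0.58447681 0.11332113 0.05666153] [0.5771279  0.10676797 0.05406271] [0.59077345 0.11968917 0.05955206] 315.1842105263158 224.3125
((542.3125, 123.56785583496094), (216.28440856933594, 164.1150665283203), 17.67864418029785)
```

View pics/w5.png

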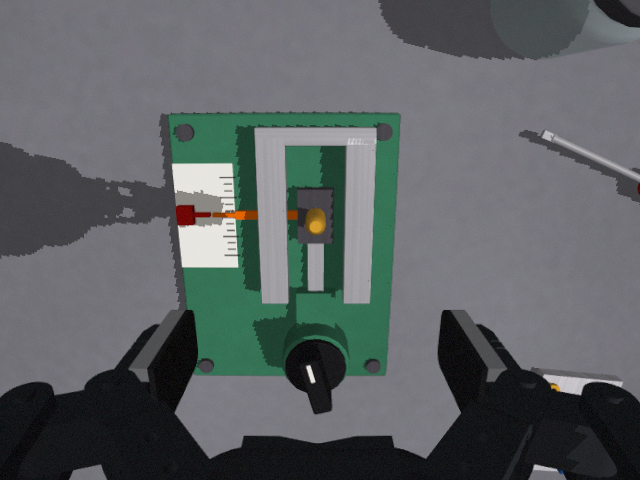

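View pics/w5a.png

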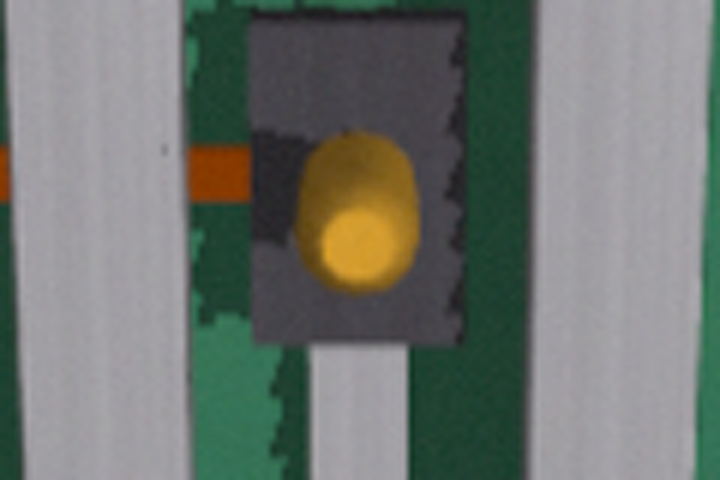

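```bash
python3 -m crank '[-0.4,-1,0,-0.095,0, -0.4,-1,0,-0.095,0, -0.4,-1,0,-0.095,0, -0.4,-1,0,-0.095,0, -0.4,-1,0,-0.095,0]';python3 -m crank '[-0.253,-0.446,0,0,0, -0.253,-0.446,0,0,0, -0.253,-0.446,0,0,0, -0.253,-0.446,0,0,0]'
cat >> h.py <<'E'
def plate(c,cx,cy,zt,zh,R=.08):
    # plate top plane & handle top, by depth
    u0,v0=proj(c,(cx,cy,zt))
    v,u=np.mgrid[max(0,int(v0)-200):min(480,int(v0)+200),max(0,int(u0)-200):min(640,int(u0)+200)].reshape(2,-1)
    P=np.array([depth(c,a,b) for a,b in zip(u,v)]);n=np.hypot(P[:,0]-cx,P[:,1]-cy)<R
    px=c['pixels'][v,u].astype(int); blue=(px[:,2]>px[:,0]*1.5)
    for nm,k in (('plate',n&(abs(P[:,2]-zt)<.004)),('handle',n&(abs(P[:,2]-zh)<.004)&blue)):
        if k.sum()<5: print(nm,k.sum());continue
        rc=cv2.minAreaRect((P[k][:,:2]*1000).astype(np.float32));print(nm,k.sum(),np.round(rc[0],1),np.round(rc[1],1),round(rc[2],2),'z',np.median(P[k][:,2]).round(4))
E
python3 - <<'E'
from h import *
s=status.sense();print(s['ee_pos'],s['clock'])
c=snap('wrist','w6.png')
s=status.sense();print(s['ee_pos'],s['clock'])
plate(c,.4525,-.177,.01,.045)
E
```

```text
clock: 8.05
ee_pos: [0.5013, -0.0924, 0.2056]
orientation: [[0.988, 0.155, 0.001], [0.155, -0.988, -0.002], [0.001, 0.002, -1.0]]
contact_force: [-0.2, 1.3, 0.6]
width: 0.0856
clock: 8.45
ee_pos: [0.4522, -0.1778, 0.2052]
orientation: [[0.988, 0.158, 0.001], [0.158, -0.988, -0.0], [0.001, 0.001, -1.0]]
contact_force: [0.7, 1.7, 0.6]
width: 0.0854
[ 0.45221569 -0.17780283  0.20522848] 8.45
[ 0.45282818 -0.17657073  0.20500717] 8.5
plate 10557 [ 455.2 -176.5] [110.4  80.4] 9.95 z 0.0111
handle 3210 [ 455.4 -176.2] [49.7 31.4] 9.76 z 0.046
```

View pics/w6.png

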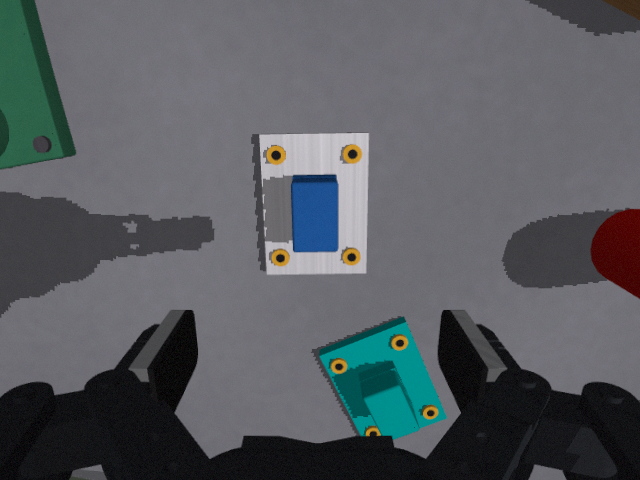

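```bash
python3 -m crank '[0.013,0.001,-0.25,0.008,0.25, 0.013,0.001,-0.5,0.008,0.25, 0.013,0.001,-0.7,0.008,0.25, 0.013,0.001,-0.83,0.008,0.25, 0.013,0.001,-0.83,0.008,0.25]'; python3 -m crank '[0,0,0,0,0.25, 0,0,0,0,1, 0,0,0,0,1,0,0,0,0,1,0,0,0,0,1]'
python3 - <<'E'
from h import *
s=status.sense();print(s['ee_pos'],s['clock'])
c=snap('wrist','w7.png')
plate(c,.4553,-.1764,.01,.045)
E
```

```text
clock: 9.0
ee_pos: [0.4546, -0.1748, 0.036]
orientation: [[0.985, 0.174, -0.003], [0.174, -0.985, 0.002], [-0.003, -0.002, -1.0]]
contact_force: [-0.5, 0.3, 1.1]
width: 0.0643
clock: 9.5
ee_pos: [0.4556, -0.1765, 0.0397]
orientation: [[0.985, 0.173, 0.002], [0.173, -0.985, -0.0], [0.002, 0.001, -1.0]]
contact_force: [-2.4, 2.8, 18.7]
width: 0.0314
[ 0.45559991 -0.1764637   0.03971465] 9.5
plate 24305 [ 455.2 -177.2] [111.2  80.6] 10.04 z 0.0111
handle 14383 [ 455.8 -177.4] [51.5 57.8] 9.86 z 0.046
```

View pics/w7.png

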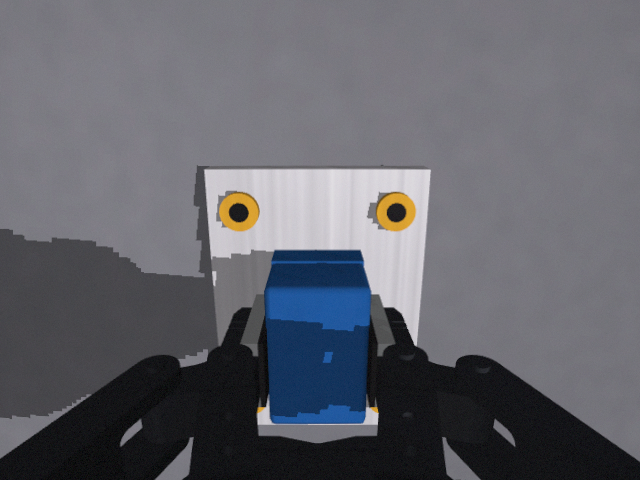

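```bash
python3 -m crank '[0,0,0.12,0,1, 0,0,0.3,0,1, 0,0,0.48,0,1, 0,0,0.48,0,1, 0,0,0.48,0,1]'
python3 - <<'E'
from h import *
s=status.sense();print(s['ee_pos'],s['clock'],s['contact_force'])
c=snap('wrist','w8.png')
x,y,z=s['ee_pos']
plate(c,.4553,-.1764,z-.0297,z+.0053)
E
```

```text
clock: 10.05
ee_pos: [0.4551, -0.1765, 0.1349]
orientation: [[0.985, 0.173, 0.001], [0.173, -0.985, -0.0], [0.001, 0.001, -1.0]]
contact_force: [-0.6, -0.4, -5.2]
width: 0.0313
[ 0.45514005 -0.17654799  0.13485199] 10.05 [-0.60442183 -0.42320519 -5.23100543]
plate 24486 [ 454.6 -177.3] [111.4  80.7] 9.93 z 0.1061
handle 14353 [ 455.5 -177.1] [51.  56.9] 11.14 z 0.141
```

View pics/w8.png

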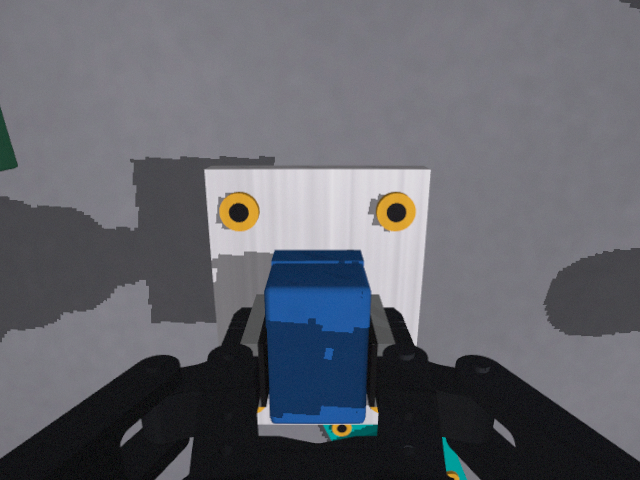

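```bash
python3 -m crank '[0.4,1,0,0.086,1, 0.4,1,0,0.086,1, 0.4,1,0,0.086,1, 0.4,1,0,0.086,1, 0.4,1,0,0.086,1]';python3 -m crank '[0.243,0.446,0,0,1, 0.243,0.446,0,0,1, 0.243,0.446,0,0,1, 0.243,0.446,0,0,1, 0.243,0.446,0,0,1]'
python3 - <<'E'
from h import *
s=status.sense();print(s['ee_pos'],s['clock'],s['contact_force'],s['width'],np.degrees(np.arctan2(s['orientation'][1][0],s['orientation'][0][0])))
c=snap('wrist','w9.png')
x,y,z=s['ee_pos']
plate(c,x,y,z-.0297,z+.0053)
c=snap('scene','s9.png');gapp(c)
E
```

```text
clock: 10.6
ee_pos: [0.5355, 0.0291, 0.1328]
orientation: [[0.951, 0.309, -0.001], [0.309, -0.951, 0.002], [-0.0, -0.003, -1.0]]
contact_force: [-0.5, -1.9, -4.4]
width: 0.0311
clock: 11.1
ee_pos: [0.5829, 0.1115, 0.1333]
orientation: [[0.953, 0.303, -0.002], [0.303, -0.953, -0.001], [-0.002, 0.0, -1.0]]
contact_force: [-0.6, -1.0, -4.5]
width: 0.0311
[0.58294972 0.11149997 0.13333679] 11.1 [-0.56284767 -1.03815615 -4.53826191] 0.031101821047991703 17.61930642479094
plate 24692 [582.3 110.6] [111.4  80.8] 17.57 z 0.1045
handle 14356 [583.4 110.5] [51.1 57.2] 17.5 z 0.1395
pointer 1 0.7825006255239375 0.7825006255239375 tab 3 3.238260169863913 3.3675372426701777 diff -2.4557595443399753
```

View pics/s9.png

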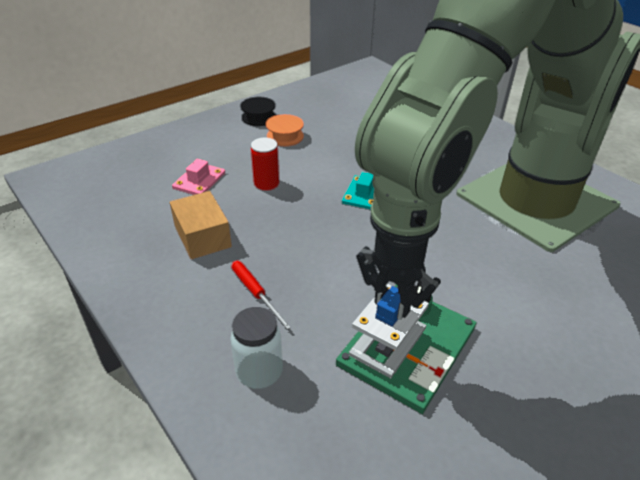

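View pics/w9.png

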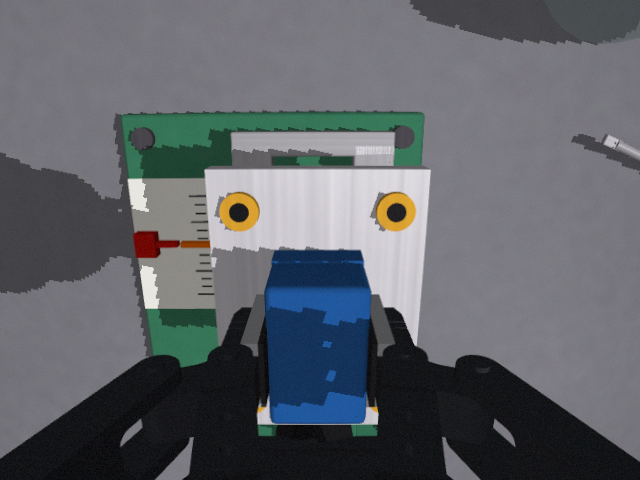

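```bash
python3 -m crank '[0.003,0.004,-0.14,0,1, 0.003,0.004,-0.14,0,1, 0.003,0.004,-0.14,0,1, 0.003,0.004,-0.14,0,1, 0.003,0.004,-0.14,0,1]'
python3 - <<'E'
from h import *
s=status.sense();print(s['ee_pos'],s['clock'],s['contact_force'],np.degrees(np.arctan2(s['orientation'][1][0],s['orientation'][0][0])))
E
```

```text
clock: 11.7
ee_pos: [0.5845, 0.1134, 0.1072]
orientation: [[0.953, 0.303, 0.001], [0.303, -0.953, 0.0], [0.001, 0.0, -1.0]]
contact_force: [-0.9, 1.0, -5.3]
width: 0.0307
[0.58445767 0.11335127 0.107178  ] 11.7 [-0.93656331  0.97878648 -5.27327221] 17.660045106641206
```

```bash
python3 -m crank '[-0.0045,-0.0035,-0.01,0,1, -0.0045,-0.0035,-0.04,0,1, -0.0045,-0.0035,-0.06,0,1, -0.0045,-0.0035,-0.078,0,1, -0.0045,-0.0035,-0.078,0,1]'; python3 -m crank '[0,0,0,0,1]'
```

```text
clock: 12.2
ee_pos: [0.5831, 0.1129, 0.0901]
orientation: [[0.953, 0.304, -0.001], [0.304, -0.953, 0.0], [-0.0, -0.0, -1.0]]
contact_force: [0.8, 1.5, -5.8]
width: 0.0313
clock: 12.3
ee_pos: [0.5832, 0.1129, 0.0906]
orientation: [[0.953, 0.304, -0.0], [0.304, -0.953, 0.0], [-0.0, -0.0, -1.0]]
contact_force: [-0.1, 2.0, -4.8]
width: 0.0312
```

```bash
python3 -m crank '[0,0,-0.015,0,1, 0,0,-0.03,0,1, 0,0,-0.03,0,1, 0,0,-0.03,0,1]'
```

```text
clock: 12.7
ee_pos: [0.5832, 0.1128, 0.0845]
orientation: [[0.953, 0.304, -0.0], [0.304, -0.953, 0.0], [-0.0, -0.0, -1.0]]
contact_force: [1.1, 2.9, -6.6]
width: 0.0309
```

```bash
python3 -m crank '[0,0,-0.02,0,1, 0,0,-0.02,0,1, 0,0,-0.02,0,1]'
```

```text
clock: 13.0
ee_pos: [0.5834, 0.1129, 0.0809]
orientation: [[0.953, 0.304, 0.0], [0.304, -0.953, 0.0], [0.0, -0.0, -1.0]]
contact_force: [-0.6, 3.2, 4.3]
width: 0.0312
```

```bash
python3 -m crank '[0,0.0025,-0.01,0,1, 0,0.0025,-0.02,0,1, 0,0.0025,-0.02,0,1]'
```

```text
clock: 13.3
ee_pos: [0.5834, 0.1129, 0.0777]
orientation: [[0.953, 0.303, 0.001], [0.303, -0.953, -0.0], [0.001, 0.0, -1.0]]
contact_force: [-7.0, -0.9, 22.7]
width: 0.0309
```

```bash
python3 -m crank '[-0.003,0,-0.003,0,1, -0.003,0,-0.003,0,1, -0.003,0,-0.003,0,1]'
python3 - <<'E'
from h import *
s=status.sense();print(s['ee_pos'],s['clock'],s['contact_force'],s['moment'])
c=snap('wrist','w10.png');gapp(c)
x,y,z=s['ee_pos']
plate(c,x,y,.049,.084)
d=gap(c)
for n in 'or':
  q=d[n]
  for a in range(50,92,3):
    t=q[(q[:,1]>=a)&(q[:,1]<a+3)]
    if len(t): print(n,a,len(t),np.round([t[:,0].min(),t[:,0].mean(),t[:,0].max()],1))
c=snap('scene','s10.png');gapp(c)
a=c['pixels'][270:420,320:500,::-1];cv2.imwrite('pics/s10a.png',cv2.resize(a,None,fx=4,fy=4,interpolation=cv2.INTER_CUBIC))
E
```

```text
clock: 13.6
ee_pos: [0.5834, 0.1129, 0.0777]
orientation: [[0.953, 0.303, 0.002], [0.303, -0.953, 0.0], [0.002, 0.001, -1.0]]
contact_force: [-6.2, -0.9, 29.3]
width: 0.031
[0.58336583 0.11291192 0.07767988] 13.6 [-6.23129076 -0.87422666 29.25776756] [-0.11944275  1.21811095  0.05573601]Traceback (most recent call last):
  File "<stdin>", line 3, in <module>
  File "h.py", line 33, in gapp
    d=gap(c,z=z)
  File "h.py", line 28, in gap
    q=(p-np.array(org))@R2(th)*1000
       ~^~~~~~~~~~~~~~
ValueError: operands could not be broadcast together with shapes (0,) (2,)
```

View pics/w10.png

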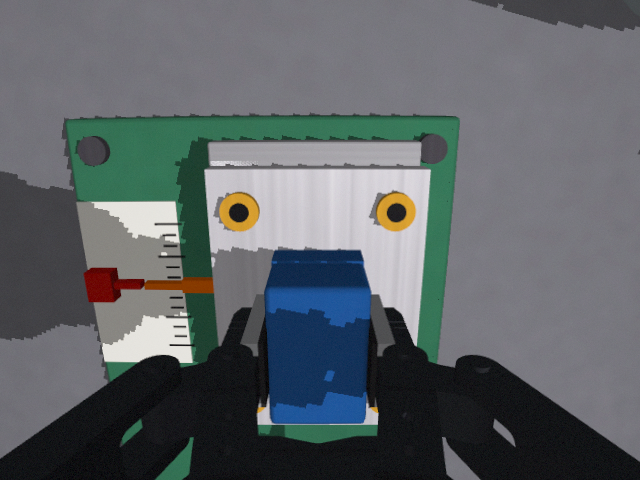

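```bash
sed -i 's/(g\[...,2\]>150)/(g[...,2]>90)/; s/(g\[...,1\]>200)&(g\[...,2\]>100)/(g[...,1]>180)\&(g[...,2]>60)/' h.py
python3 - <<'E'
from h import *
c=snap('wrist','w11.png')
s=status.sense();x,y,z=s['ee_pos'];print(s['contact_force'],s['clock'],z)
plate(c,x,y,.049,.084)
d=gap(c)
for n in 'or':
  q=d[n]
  for a in range(50,92,3):
    t=q[(q[:,1]>=a)&(q[:,1]<a+3)]
    if len(t): print(n,a,len(t),np.round([t[:,0].min(),t[:,0].mean(),t[:,0].max()],1))
c=snap('scene','s11.png')
a=c['pixels'][270:420,320:500,::-1];cv2.imwrite('pics/s11a.png',cv2.resize(a,None,fx=4,fy=4,interpolation=cv2.INTER_CUBIC))
E
```

```text
[-5.83602816  1.00440969 29.34298003] 13.7 0.07769774271165153
plate 25609 [583.  112.1] [111.1  80.8] 17.61 z 0.0491
handle 14256 [583.9 111.9] [50.7 56.9] 17.87 z 0.084
o 50 106 [-1.8  1.8  5.5]
o 53 105 [-1.8  1.9  5.5]
o 56 108 [-1.8  1.8  5.5]
o 59 69 [-1.8  1.4  4.5]
o 62 59 [-0.3  1.6  3.5]
o 65 60 [-0.4  1.6  3.5]
o 68 56 [-0.4  1.6  3.5]
o 71 52 [0.1 1.9 3.5]
o 74 49 [0.1 1.6 3.5]
o 77 3 [1.5 2.  2.5]
r 77 50 [0.1 2.6 4.4]
r 80 67 [0.1 2.3 4.4]
r 83 61 [0.  2.2 4.4]
r 86 64 [-2.9  2.2  9.7]
r 89 193 [-5.9  2.6  9.7]
```

View pics/s11a.png

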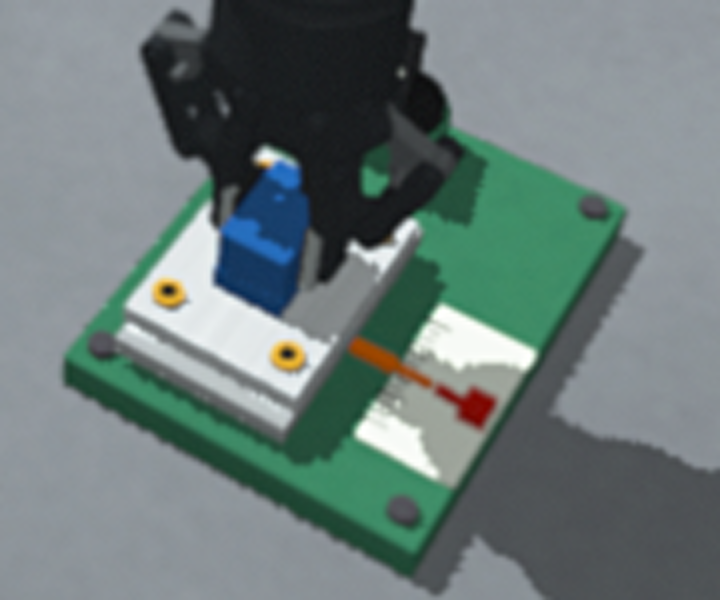

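```bash
python3 -m crank '[0,0,0,0,1, 0,0,0,0,1]'; python3 -c "
from bench import job; print(job.close_job())"
```

```text
clock: 13.95
ee_pos: [0.5834, 0.1129, 0.0777]
orientation: [[0.953, 0.303, 0.002], [0.303, -0.953, 0.0], [0.002, 0.001, -1.0]]
contact_force: [-5.0, -0.8, 28.7]
width: 0.031
the job is handed in; nothing more can be done
None
```

I turned the knob about 64° and let go. I then picked up the aluminium plate by its blue handle, lowered it over the pin and pressed it down. I handed the job in at 13.95 s, still holding the plate; no verdict was reported.

Last checks:
- **Pointer:** it was within about 0.3 mm of the red line when I let go of the knob. With the plate pressed down it reads about 0.6 mm short, inside the 2.5 mm limit.
- **Plate pressed down:** its top is about 48 mm above the bench, allowing for the roughly 1 mm the depth camera reads high, so the bed is home. More push raised the force from 23 to 29 N without moving the plate any further.
- **Plate position:** it is square with the jig within about 0.2° and level within about 0.2°. About 5 to 6 N of sideways force stayed on the tool while pressing. That is below the 20 N that could shift the pin.
- **Bystanders:** the arm did not touch the jar, can, carton or screwdriver in any move, and they look unmoved in the picture taken as the plate came over the jig. I did not measure their positions again at the end.

Two checks disagreed slightly. The first knob position from the top camera was about 9 mm off the wrist and scene cameras, so I used the wrist camera. Close-up plate-centre readings also differed by under 1 mm from the earlier view.

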